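# Bring up the tailstock and index the spindle four clicks

## Robot

A 6-joint arm with a two-finger parallel gripper is mounted at the origin on the work surface. World frame = base frame: x ahead of the robot, y to its left, z up, the work surface at z = 0. Lengths are in m, angles in rad, forces in N, time in s.
With the tool pointing down it reaches from about 0.3 to 0.775 m from the base axis. Payload 14.6 kg.
Tool frame: the origin (TCP) lies at the very end of the fingers, on their centre line; the grasp point (between the pads) lies 19 mm behind it; z points along the fingers, y is the line along which they close (so a half turn about z gives the same grasp; the last joint's range is limited). The gripper opens to 94 mm and grips with 3 to 60 N. Pads are 16 mm wide; open, the fingers measure 119 mm over their backs; the gripper's body (75 mm by 177 mm) begins 78 mm behind the grasp point.
Start: joints at [-1.394, 0.3, 1.521, -0, 1.321, -0.067], TCP at [0.133, -0.534, 0.205] pointing down, gripper open.
Joint ranges: [-3.03, 3.03], [-0.79, 2.21], [0.23, 2.52], [-1.04, 4.18], [0, 3.07], [-2.55, 2.55]. Speed limits (rad/s): [2.22, 2.22, 2.57, 3.14, 3.14, 3.14].

## Interface

Orientations are given as a rotation vector (axis times angle).
In Python, from plant import sensors, optics, robot, look_for, landmark_of gives the robot as it stands.
- The arm moves only by the tool carry_out, never from a script. Its argument "moves" is a list of rows, each a list of 3 entries, a list of its own where there are three numbers: the turn, a rotation vector about the tool's x, y, z in rad, then the shift along the tool's x, y, z in mm, then the gripper command: -1 is shut, 1 is fully open, values between are in proportion. In form: [[[rx, ry, rz], [tx, ty, tz], gripper], ...]. A call has exactly 10 rows; each row shifts and turns the commanded pose from where the row before left it, along the tool's axes as they then stand; what a row does not reach is not made up. A row lasts 1/10 s, in which the tool goes at most 50 mm and 8.59 degrees, less where a joint would pass 70% of its speed; a pose out of reach is approached as far as the arm can. A call with a gripper value outside its range is refused whole. The fingers move at their own pace and stop on an object; "squeeze" is the grip in N (left out, the last holds). Time passes only in rows, so rows that do not move let the fingers close, or fill a call up. It gives the time, the measured TCP pose, the force, the opening and the grip force at its end, in the units of the state.
- sensors.read_state(): the state, without advancing time (a new reading comes with each control period).
- optics.snapshot(name): name is "scene" or "top"; returns the picture (420x560x3 uint8, blue, green, red); there is no depth.
- optics.camera_params(name): a dict with "intrinsics" (3x3 intrinsics, pixels), "k1" (the pictures are not rectified: a ray, as slopes to the right and down, at radius r is drawn at 1 + k1 r^2 times it, then the intrinsics apply), "R" (3x3) and "t" (3): a world point X has camera coordinates R X + t. Camera axes: x right, y down, z forward; pixel columns grow to the right and rows downward; lengths in m; the calibration is good to about 2 mm. A picture is of the moment at which its call begins. camera_params takes no time and is no camera call.
- robot.job_done(): hands the job in; it is judged then, once.
Trained networks look in the newest picture that a camera, given by its name, has taken for a name from the list of things; names that differ only in an ending like _2 or _b are one class to them, and where a whole thing is asked for, a point or a joint stands for the part that bears it (a point fixed in the world has none). Each returns a list of dicts, best first, with "p" (0 to 1); they miss things now and then, are a little off and sometimes report something else, mostly with a low value. They report only what shows in the picture. A call takes as long as a camera call.
- look_for(camera, name): "point" ([column, row] in pixels, amid what is visible of it).
- landmark_of(camera, name): "point" ([column, row] in pixels: a listed point, or the origin of a listed thing).
The state is a dict: "time": time; "qpos": joint angles; "qd": joint speeds; "effort": joint torques, N m; "tool_pos": TCP position; "ee_rot": TCP orientation; "ft_force": force on the tool from outside, world axes, zero at the start; "moment": the same for the moment, N m; "finger_gap": opening from 0.0 (shut) to 1.0 (fully open); "grip_force": force on a finger pad.
Only numpy, scipy, OpenCV 4.12 (cv2) and the standard library are available. Lean on these libraries where they do the work, as an engineer would, in place of code of your own. Each camera call takes 0.05 s, during which the arm holds its last target. There are 200 camera calls.

## Task

The short turned leg on the bench lathe is to get six lines marked along it. Wind the tailstock handwheel clockwise (seen from its own end of the lathe) until the live centre has come up snug in the end of the leg and the wheel stops, then turn the spindle by the handwheel at the headstock end, its top coming towards you, exactly four clicks of the index pawl, and stay there with the wheel gripped so that the work stands still for marking: finish holding on. Keep off the leg itself, and leave the bowl, tin and chisel where they are.

Things in the scene. Friction and masses are not known exactly. Their poses are not given: they have to be found in the camera images.
- lathe: Grey bench wood lathe, bed 620 x 145 mm. Origin on the bench under its middle; z up, y along the spindle towards the headstock (robot's left), x away from the robot; up to 8 deg askew. Spindle axis level, 225 mm up. Headstock box 308 mm high at y 65 to 200 mm, then a boss 100 mm across to y 253; tailstock barrel 60 mm across, y -190 to -262. Tool rest in front of the leg at spindle height.
- tail_wheel (a joint): Angle (rad) of the tailstock handwheel (the smaller one, steel). Grows as it turns clockwise seen from the tailstock end (its top moves to the lathe's +x, away from the robot), moving the live centre forward 4 mm a turn. Starts between 0.2 and 1.6; at 4.2 the centre is snug in the leg and the wheel stops dead (snug from 3.95 on). Stiff to turn (0.12 N m, 2 to 3 N at the rim), stays where it is left.
- tail_hub (a point): Centre of the tailstock handwheel, on the spindle axis at y -310 mm of the lathe, with the lathe's axes. The wheel stands across the axis: a solid flat disc of radius 50 mm, 18 mm thick along the axis (9 mm either side of this point), rim edges rounded, with a hub of 17 mm radius on the tailstock side. 39 mm are free between rim and tailstock barrel; the outer side is free.
- spindle (a joint): Angle (rad) of the spindle with its 24-tooth index ring, chuck, leg and headstock handwheel; grows as the wheel's top comes towards the robot (lathe's -x). A ratchet: a sprung pawl clicks every 0.262 and bars turning back. Starts at 0.01 to 0.07; clicks at 0.262, 0.524, 0.785, 1.047 (fifth 1.309). Rim force grows from 5 to 9 N, then drops as the pawl falls in the last 0.04 before a click.
- index_hub (a point): Centre of the headstock handwheel, on the spindle axis at y +310 mm of the lathe, with the lathe's axes. The wheel stands across the axis: a solid flat disc of radius 60 mm, 18 mm thick along the axis (9 mm either side of this point), rim edges rounded, with a hub of 20 mm radius on the headstock side. 48 mm are free between rim and headstock boss; the outer side is free.
- index_wheel: The headstock handwheel itself, bare aluminium, 120 mm diameter, turning with the spindle. Origin at its centre (same point as point index_hub); its y axis is the spindle axis.
- blank: The short turned leg, light wood, 48 mm across, gripped in the chuck and turning with the spindle; its free end is at y -135 mm of the lathe. Origin on the spindle axis over the lathe's middle. Not to be touched.
- bowl: Bystander: dark wooden bowl, 150 mm across, 60 mm high, standing on the bench behind the lathe. Origin under its centre.
- wax_tin: Bystander: round metal tin, 70 mm across, 45 mm high, on the bench behind the lathe. Origin under its centre.
- chisel: Bystander: turning chisel, 350 mm long, wooden handle 26 mm thick, lying on the bench behind the lathe, along it. Origin under its ferrule, x axis towards the blade.

How it is judged:
On the way, in this order (a step that is already met when the one before it is completed fails the run):
1. the live centre is wound up snug into the end of the leg, the spindle not yet indexed (value of joint tail_wheel above 3.95 rad and value of joint spindle below 0.2 rad), for 0.2 s.
2. the spindle is on its way past the second click, fingers on the headstock handwheel (value of joint spindle between 0.51 and 0.98 rad and contact force between the fingers and index_wheel above 1 N), for 0.02 s.
3. the spindle has been turned four clicks with the fingers on the headstock handwheel (value of joint spindle above 1.03 rad and contact force between the fingers and index_wheel above 3 N), for 0.2 s.
At the end, for the whole second after the job is handed in: Tailstock wheel within 0.25 rad of its stop, spindle four clicks on (1.03 to 1.26 rad, before the fifth click) and still, the fingers pressing on the headstock handwheel with more than 3 N, and bowl, tin and chisel within 20 mm of where they were (all of step 3 and value of joint tail_wheel above 3.95 rad and value of joint spindle below 1.26 rad and velocity of joint spindle between -0.05 and 0.05 rad/s and distance of each of bowl, wax_tin, chisel from where it was at the start of the episode below 0.02 m); the arm keeps its last pose, push and grip.
It fails at once if the spindle is turned to the fifth click (value of joint spindle above 1.29 rad).
It fails at once if the leg is touched (contact force between any of the fingers, the arm and blank above 1 N).
It fails at once if the bowl, the tin or the chisel is knocked away (distance of any of bowl, wax_tin, chisel from where it was at the start of the episode above 0.03 m).
It also fails if it takes over 70 s, if anything falls off the work surface, if the arm or the gripper's body presses on something with over 40 N, if the wrist force passes 120 N, or if a joint passes its speed limit or range.

## Working session

There is one attempt and no reset: what is moved stays moved. The work goes in short steps, Python scripts to look and compute and a tool call to move; the robot and the scene stay as the last step left them, time stands still between calls to the robot, and variables do not carry over. Pictures are saved under pics/ and viewed, at most 11 in all, crops included, and the job is handed in when it is done.

Besides the shell and the picture viewer there is one more tool, called after ">>>" by a JSON object that holds its "op" and its "data", one argument or row to a line. carry_out: Moves the arm, as the interface text tells. Its arguments: {"type":"object","properties":{"moves":{"type":"array","items":{"type":"array"}},"squeeze":{"type":"number"}},"required":["moves"]}

```bash
ls; mkdir -p pics
cat > h.py <<'E'
import numpy as np, cv2
from scipy.spatial.transform import Rotation as Ro
from plant import sensors, optics, robot, look_for, landmark_of
def ray(cam,px):
    c=optics.camera_params(cam);K=np.array(c["intrinsics"]);R=np.array(c["R"]);t=np.array(c["t"])
    d=np.linalg.inv(K)@[px[0],px[1],1];xy=d[:2];u=xy.copy()
    for _ in range(20): u=xy/(1+c["k1"]*(u@u))
    return -R.T@t, R.T@np.array([*u,1])
def at_z(cam,px,z):
    o,d=ray(cam,px);return o+d*(z-o[2])/d[2]
def proj(cam,X):
    c=optics.camera_params(cam);p=np.array(c["R"])@X+np.array(c["t"]);u=p[:2]/p[2];u=u*(1+c["k1"]*(u@u))
    return (np.array(c["intrinsics"])@[*u,1])[:2]
E
python3 - <<'E'
from h import *
for c in("scene","top"):
    cv2.imwrite(f"pics/{c}0.png",optics.snapshot(c))
    o,d=ray(c,(280,210));print(c,o.round(3),d.round(3))
    for n in("tail_hub","index_hub","blank","lathe","bowl","wax_tin","chisel"):
        z=dict(tail_hub=.225,index_hub=.225,blank=.225).get(n,0)
        for r in landmark_of(c,n)[:2]: print(n,round(r["p"],2),np.round(r["point"],1),at_z(c,r["point"],z).round(4))
s=sensors.read_state();print(s)
E
```

```text
pics
scene [ 0.919 -0.42   0.793] [-0.37   0.528 -0.764]
tail_hub 0.62 [109.2 258.2] [ 0.4501 -0.2907  0.225 ]
index_hub 0.97 [320.4 100.3] [0.5237 0.3333 0.225 ]
blank 0.92 [234.5 168.1] [0.4961 0.0161 0.225 ]
lathe 0.89 [244.1 235.8] [0.5058 0.0053 0.    ]
wax_tin 0.61 [269.7 267.5] [ 0.6153 -0.036   0.    ]
chisel 0.73 [332.1 209.5] [0.6509 0.2072 0.    ]
chisel 0.37 [269.9 266.8] [ 0.6146 -0.0341  0.    ]
top [0.381 0.022 1.224] [ 0.198  0.003 -0.98 ]
tail_hub 0.78 [418.7 272.4] [ 0.4505 -0.2894  0.225 ]
tail_hub 0.2 [302.9 217.5] [ 0.5665 -0.027   0.225 ]
index_hub 0.62 [143.4 231.9] [0.5204 0.333  0.225 ]
blank 0.67 [280.6 253.7] [0.4831 0.0204 0.225 ]
lathe 0.75 [281.8 258.6] [0.493  0.0164 0.    ]
bowl 0.94 [361.8 200.9] [ 0.661  -0.2016  0.    ]
wax_tin 0.89 [301.5 215.3] [ 0.6144 -0.034   0.    ]
wax_tin 0.5 [418.4 270.9] [ 0.4703 -0.3588  0.    ]
chisel 0.9 [210.1 199.9] [0.6492 0.2218 0.    ]
{'time': 0.8, 'qpos': array([-1.39358455e+00,  2.99908366e-01,  1.52098606e+00, -4.22850149e-05,
        1.32068151e+00, -6.66250726e-02]), 'qd': array([ 0.00098606,  0.00046458,  0.00023324,  0.00093553, -0.00029597,
       -0.00081763]), 'effort': array([-4.32826375e-03, -5.31636035e+01, -3.52901602e+01,  7.06995721e-02,
        2.13118899e-02,  2.11517118e-05]), 'tool_pos': array([ 0.13275828, -0.53373725,  0.2054469 ]), 'ee_rot': array([ 3.11825227e+00,  3.82083868e-01, -6.28043159e-05]), 'ft_force': array([ 0.5391876 , -0.36153233,  0.15195506]), 'moment': array([-0.01881484,  0.01126417,  0.00398739]), 'grip_force': 0.0, 'finger_gap': 0.9996756804271711}
```

```bash
ls pics
```

```text
scene0.png
top0.png
```

View pics/scene0.png

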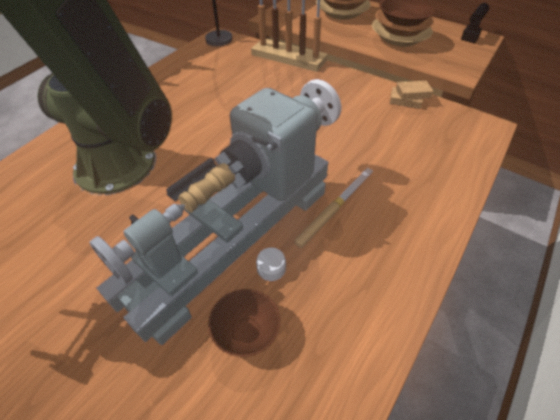

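View pics/top0.png

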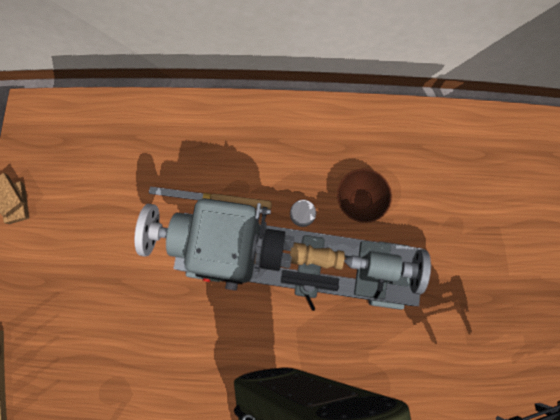

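The top picture shows the tail wheel at about (422,272) and the index wheel at (147,231). The scene picture shows them at (108,258) and (320,102). The two views agree to within 3 mm, and the hub spacing comes out at 627 mm against the expected 620 mm. That puts the lathe at about -6.6°, the tail hub at (0.450,-0.287) and the index hub at (0.522,0.330). I'll approach the tail wheel next.

>>> {"op": "carry_out", "data": {
  "moves": [
    [[0, 0, 0.12], [0, 0, -30], -0.1],
    [[0, 0, 0.12], [0, 0, -35], -0.1],
    [[0, 0, 0.12], [0, 0, -35], -0.1],
    [[0, 0, 0], [0, 0, -25], -0.1],
    [[0, 0, 0], [30, -30, 0], -0.1],
    [[0, 0, 0], [30, -30, 0], -0.1],
    [[0, 0, 0], [30, -30, 0], -0.1],
    [[0, 0, 0], [30, -30, 0], -0.1],
    [[0, 0, 0], [30, -30, 0], -0.1],
    [[0, 0, 0], [30, -30, 0], -0.1]
  ],
  "squeeze": 20
}}

```text
time: 1.8
tool_pos: [0.3335, -0.3745, 0.3306]
ee_rot: [3.136, -0.183, 0.0]
ft_force: [0.9, -0.6, 0.5]
finger_gap: 0.449
grip_force: 0.0
```

```bash
cat >> h.py <<'E'
T=np.array([.4503,-.2868,.225]);I=np.array([.5218,.3295,.225])
ax=(I-T)/np.linalg.norm(I-T)
def rel(c,show=True):
    s=sensors.read_state();R=Ro.from_rotvec(s["ee_rot"]).as_matrix();v=R.T@(c-s["tool_pos"])*1000
    a=R.T@ax; X=np.cross(ax,[0,0,1])
    phi=np.degrees(np.arctan2(-R[:,2]@X,-R[2,2]))
    print("t",round(s["time"],2),"hub in tool mm",v.round(1),"axis in tool",a.round(3),"phi",phi.round(1),"q",s["qpos"].round(2),"F",s["ft_force"].round(1),"gap",round(s["finger_gap"]*94,1),"g",round(s["grip_force"],1),"p",s["tool_pos"].round(4))
    return s,R
E
python3 -c "
from h import *
rel(T)"
```

```text
t 1.8 hub in tool mm [ 105.8 -100.7  105.6] axis in tool [-0.001 -1.    -0.   ] phi -0.0 q [-0.92  0.12  1.45 -0.    1.57  0.77] F [ 0.9 -0.6  0.5] gap 42.2 g 0.0 p [ 0.3335 -0.3745  0.3306]
```

>>> {"op": "carry_out", "data": {
  "moves": [
    [[0, 0, 0], [36, -34, 0], -0.1],
    [[0, 0, 0], [35, -34, 0], -0.1],
    [[0, 0, 0], [35, -33, 0], -0.1],
    [[0, 0.13, 0], [-13.6, 0, 0.9], -0.1],
    [[0, 0.13, 0], [-13.6, 0, 0.9], -0.1],
    [[0, 0.13, 0], [-13.6, 0, 0.9], -0.1],
    [[0, 0.13, 0], [-13.6, 0, 0.9], -0.1],
    [[0, 0.13, 0], [-13.6, 0, 0.9], -0.1],
    [[0, 0.13, 0], [-13.6, 0, 0.9], -0.1],
    [[0, 0.13, 0], [-13.6, 0, 0.9], -0.1]
  ]
}}

```text
time: 2.8
tool_pos: [0.367, -0.2783, 0.2907]
ee_rot: [2.769, -0.161, 1.355]
ft_force: [0.7, -0.4, -0.0]
finger_gap: 0.451
grip_force: 0.0
```

```bash
python3 -c "
from h import *
rel(T);cv2.imwrite('pics/s1.png',optics.snapshot('scene'))"
```

```text
t 2.8 hub in tool mm [ -0.5  -1.5 106.5] axis in tool [ 0.001 -1.    -0.003] phi -52.2 q [-1.15 -0.29  2.16  0.97  0.96  0.08] F [ 0.7 -0.4 -0. ] gap 42.4 g 0.0 p [ 0.367  -0.2783  0.2907]
```

View pics/s1.png

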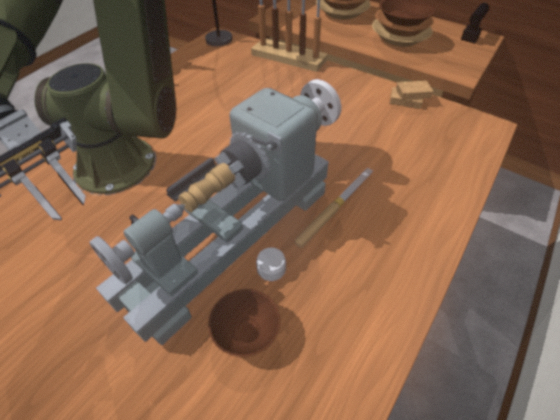

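The scene picture shows the gripper tilted on the robot's side, with its fingertips at about (55,213) and (80,200). They line up with the tail wheel at (108,258), and nothing is in the way. Now I'll move in radially and grip.

>>> {"op": "carry_out", "data": {
  "moves": [
    [[0, 0, 0], [0, -1.5, 20], -0.1],
    [[0, 0, 0], [0, 0, 20], -0.1],
    [[0, 0, 0], [0, 0, 20], -0.1],
    [[0, 0, 0], [0, 0, 15], -0.1],
    [[0, 0, 0], [0, 0, 7], -0.1],
    [[0, 0, 0], [0, 0, 0], -1],
    [[0, 0, 0], [0, 0, 0], -1],
    [[0, 0, 0], [0, 0, 0], -1],
    [[0, 0, 0], [0, 0, 0], -1],
    [[0, 0, 0], [0, 0, 0], -1]
  ],
  "squeeze": 20
}}

```text
time: 3.85
tool_pos: [0.4309, -0.2891, 0.2405]
ee_rot: [2.766, -0.171, 1.344]
ft_force: [16.6, -39.8, -18.6]
finger_gap: 0.188
grip_force: 20.0
```

```bash
python3 -c "
from h import *
rel(T);cv2.imwrite('pics/s2.png',cv2.resize(optics.snapshot('scene')[130:330,0:270],None,fx=2.5,fy=2.5))"
```

```text
t 3.85 hub in tool mm [-0.5 -4.8 24.4] axis in tool [-0.002 -1.    -0.013] phi -51.9 q [-0.98 -0.1   2.13  1.07  0.74  0.02] F [ 16.6 -39.8 -18.6] gap 17.7 g 20.0 p [ 0.4309 -0.2891  0.2405]
```

View pics/s2.png

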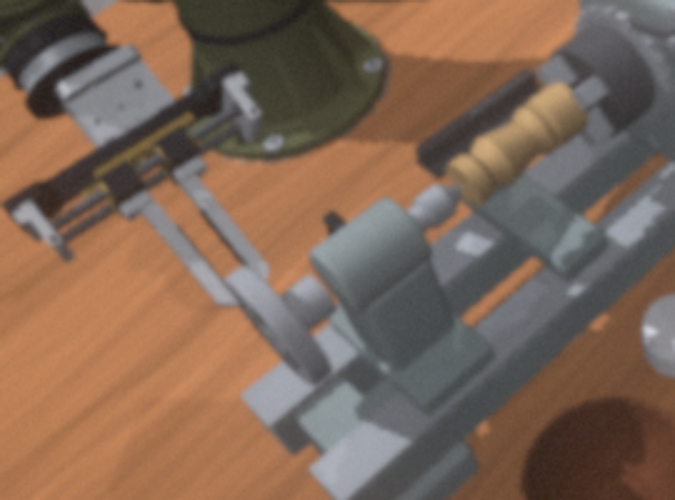

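The crop shows both fingers straddling the tail wheel rim at about (240,285), with the gap at 17.7 mm, which is the disc's thickness. There is a side load because the wheel sits about 5 mm further out than I commanded. I'll relieve that and then start winding.

>>> {"op": "carry_out", "data": {
  "moves": [
    [[0, 0, 0], [0, 2.5, 0], -1],
    [[0, 0, 0], [0, 2.3, 0], -1],
    [[0, -0.05, 0], [1.2, 0, 0], -1],
    [[0, -0.1, 0], [2.4, 0, 0.1], -1],
    [[0, -0.1, 0], [2.4, 0, 0.1], -1],
    [[0, -0.1, 0], [2.4, 0, 0.1], -1],
    [[0, -0.1, 0], [2.4, 0, 0.1], -1],
    [[0, -0.1, 0], [2.4, 0, 0.1], -1],
    [[0, -0.1, 0], [2.4, 0, 0.1], -1],
    [[0, -0.1, 0], [2.4, 0, 0.1], -1]
  ]
}}

```text
time: 4.9
tool_pos: [0.4461, -0.2911, 0.2518]
ee_rot: [3.116, -0.182, 0.239]
ft_force: [-4.2, 6.4, 14.1]
finger_gap: 0.192
grip_force: 20.0
```

```bash
python3 -c "
from h import *
s,R=rel(T);print('F tool',(R.T@s['ft_force']).round(1),'M',(R.T@s['moment']).round(2))"
```

```text
t 4.9 hub in tool mm [-0.4 -4.8 27.1] axis in tool [-0.001 -1.    -0.003] phi -8.8 q [-0.69  0.15  1.61  0.08  1.26  0.98] F [-4.2  6.4 14.1] gap 18.0 g 20.0 p [ 0.4461 -0.2911  0.2518]
F tool [ -2.7  -5.9 -14.7] M [ 1.25 -0.54  0.02]
```

>>> {"op": "carry_out", "data": {
  "moves": [
    [[0, -0.1, 0], [2.6, 0, -1], -1],
    [[0, -0.1, 0], [2.6, 0, -0.5], -1],
    [[0, -0.1, 0], [2.6, 0, 0.1], -1],
    [[0, -0.1, 0], [2.6, 0, 0.1], -1],
    [[0, -0.1, 0], [2.6, 0, 0.1], -1],
    [[0, -0.1, 0], [2.6, 0, 0.1], -1],
    [[0, -0.1, 0], [2.6, 0, 0.1], -1],
    [[0, -0.1, 0], [2.6, 0, 0.1], -1],
    [[0, -0.1, 0], [2.6, 0, 0.1], -1],
    [[0, -0.1, 0], [2.6, 0, 0.1], -1]
  ]
}}

```text
time: 5.9
tool_pos: [0.4702, -0.2939, 0.2458]
ee_rot: [-2.822, 0.167, 1.267]
ft_force: [14.4, -11.8, 23.4]
finger_gap: 0.19
grip_force: 20.0
```

```bash
python3 -c "
from h import *
s,R=rel(T);print('F tool',(R.T@s['ft_force']).round(1),'M',(R.T@s['moment']).round(2))"
```

```text
t 5.9 hub in tool mm [ 1.8 -4.8 29.3] axis in tool [-0.004 -1.    -0.002] phi 48.3 q [-0.49  0.79  0.9  -0.36  2.23  1.1 ] F [ 14.4 -11.8  23.4] gap 17.9 g 20.0 p [ 0.4702 -0.2939  0.2458]
F tool [ -7.1  10.2 -27.2] M [-1.73 -0.75 -0.1 ]
```

>>> {"op": "carry_out", "data": {
  "moves": [
    [[0, -0.1, 0], [2.8, 0, -1], -1],
    [[0, -0.1, 0], [2.8, 0, -1], -1],
    [[0, -0.1, 0], [2.8, 0, -0.2], -1],
    [[0, -0.08, 0], [2.2, 0, 0.1], -1],
    [[0, 0, 0], [0, 0, 0], -0.1],
    [[0, 0, 0], [0, 0, 0], -0.1],
    [[0, 0, 0], [0, 0, -10], -0.1],
    [[0, 0, 0], [0, 0, -20], -0.1],
    [[0, 0, 0], [0, 0, -20], -0.1],
    [[0, 0, 0], [0, 0, -15], -0.1]
  ]
}}

```text
time: 6.9
tool_pos: [0.5343, -0.2995, 0.2577]
ee_rot: [-2.512, 0.145, 1.766]
ft_force: [29.1, -14.3, 31.4]
finger_gap: 0.451
grip_force: 0.0
```

```bash
python3 -c "
from h import *
s,R=rel(T);print('F tool',(R.T@s['ft_force']).round(1))"
```

```text
t 6.9 hub in tool mm [ 2.  -2.9 91. ] axis in tool [ 0.    -1.     0.001] phi 70.2 q [-0.44  1.25  0.23 -0.85  2.73  0.65] F [ 29.1 -14.3  31.4] gap 42.4 g 0.0 p [ 0.5343 -0.2995  0.2577]
F tool [-19.2  10.8 -39.4]
```

>>> {"op": "carry_out", "data": {
  "moves": [
    [[0, 0.05, 0], [-4.5, 0, 0.1], -0.1],
    [[0, 0.1, 0], [-9.1, 0, 0.4], -0.1],
    [[0, 0.14, 0], [-12.7, 0, 0.9], -0.1],
    [[0, 0.14, 0], [-12.7, 0, 0.9], -0.1],
    [[0, 0.14, 0], [-12.7, 0, 0.9], -0.1],
    [[0, 0.14, 0], [-12.7, 0, 0.9], -0.1],
    [[0, 0.14, 0], [-12.7, 0, 0.9], -0.1],
    [[0, 0.14, 0], [-12.7, 0, 0.9], -0.1],
    [[0, 0.14, 0], [-12.7, 0, 0.9], -0.1],
    [[0, 0.14, 0], [-12.7, 0, 0.9], -0.1]
  ]
}}

```text
time: 7.9
tool_pos: [0.4448, -0.2893, 0.3183]
ee_rot: [3.13, -0.182, 0.085]
ft_force: [1.4, -1.0, -0.3]
finger_gap: 0.45
grip_force: 0.0
```

```bash
python3 -c "
from h import *
s,R=rel(T);print('F tool',(R.T@s['ft_force']).round(1))"
```

```text
t 7.9 hub in tool mm [ 0.1 -3.3 93.4] axis in tool [-0.001 -1.    -0.002] phi -3.1 q [-0.66  0.16  1.43  0.03  1.5   1.03] F [ 1.4 -1.  -0.3] gap 42.3 g 0.0 p [ 0.4448 -0.2893  0.3183]
F tool [1.5 0.9 0.4]
```

>>> {"op": "carry_out", "data": {
  "moves": [
    [[0, 0.14, 0], [-13, 0.5, 0.9], -0.1],
    [[0, 0.14, 0], [-13, 0.5, 0.9], -0.1],
    [[0, 0.14, 0], [-13, 0.5, 0.9], -0.1],
    [[0, 0.14, 0], [-13, 0, 0.9], -0.1],
    [[0, 0.14, 0], [-13, 0, 0.9], -0.1],
    [[0, 0.14, 0], [-13, 0, 0.9], -0.1],
    [[0, 0, 0], [0, 0, 15], -0.1],
    [[0, 0, 0], [0, 0, 20], -0.1],
    [[0, 0, 0], [0, 0, 20], -0.1],
    [[0, 0, 0], [0, 0, 12], -0.1]
  ]
}}

```text
time: 8.9
tool_pos: [0.4301, -0.2885, 0.2397]
ee_rot: [2.803, -0.16, 1.303]
ft_force: [-0.2, 0.2, -0.2]
finger_gap: 0.448
grip_force: 0.0
```

>>> {"op": "carry_out", "data": {
  "moves": [
    [[0, 0, 0], [0, 0, 0], -1],
    [[0, 0, 0], [0, 0, 0], -1],
    [[0, 0, 0], [0, 0, 0], -1],
    [[0, 0, 0], [0, 0, 0], -1],
    [[0, -0.05, 0], [1.3, 0, 0], -1],
    [[0, -0.1, 0], [2.6, 0, 0.1], -1],
    [[0, -0.1, 0], [2.6, 0, 0.1], -1],
    [[0, -0.1, 0], [2.6, 0, 0.1], -1],
    [[0, -0.1, 0], [2.6, 0, 0.1], -1],
    [[0, 0, 0], [0, 0, 0], -1]
  ]
}}

```text
time: 9.9
tool_pos: [0.4395, -0.2902, 0.2491]
ee_rot: [3.045, -0.17, 0.645]
ft_force: [-13.6, 0.6, 19.8]
finger_gap: 0.194
grip_force: 20.0
```

```bash
python3 -c "
from h import *
s,R=rel(T);print('F tool',(R.T@s['ft_force']).round(1),'M',(R.T@s['moment']).round(2))"
```

```text
t 9.9 hub in tool mm [-0.3 -4.6 26.3] axis in tool [ 0.004 -1.     0.001] phi -23.9 q [-0.78  0.01  1.8   0.3   1.01  0.78] F [-13.6   0.6  19.8] gap 18.3 g 20.0 p [ 0.4395 -0.2902  0.2491]
F tool [ -4.4   0.9 -23.6] M [-0.02 -1.09  0.14]
```

>>> {"op": "carry_out", "data": {
  "moves": [
    [[0, -0.1, 0], [2.6, 0, -1], -1],
    [[0, -0.1, 0], [2.6, 0, -1], -1],
    [[0, -0.1, 0], [2.6, 0, 0.1], -1],
    [[0, -0.1, 0], [2.6, 0, 0.1], -1],
    [[0, -0.1, 0], [2.6, 0, 0.1], -1],
    [[0, -0.1, 0], [2.6, 0, 0.1], -1],
    [[0, -0.1, 0], [2.6, 0, 0.1], -1],
    [[0, 0, 0], [0, 0, 0], -1],
    [[0, 0, 0], [0, 0, 0], -1],
    [[0, 0, 0], [0, 0, 0], -1]
  ]
}}

```text
time: 10.9
tool_pos: [0.4553, -0.2921, 0.2501]
ee_rot: [-3.089, 0.175, 0.438]
ft_force: [-2.8, -4.5, -2.4]
finger_gap: 0.191
grip_force: 20.0
```

```bash
python3 -c "
from h import *
s,R=rel(T);print('F tool',(R.T@s['ft_force']).round(1),'M',(R.T@s['moment']).round(2))"
```

```text
t 10.9 hub in tool mm [ 1.7 -4.7 25.6] axis in tool [ 0.002 -1.     0.001] phi 16.1 q [-0.58  0.41  1.29 -0.12  1.69  1.11] F [-2.8 -4.5 -2.4] gap 18.0 g 20.0 p [ 0.4553 -0.2921  0.2501]
F tool [-1.5  4.8  3. ] M [-0.99 -0.29  0.13]
```

>>> {"op": "carry_out", "data": {
  "moves": [
    [[0, -0.1, 0], [2.6, 0, 0.1], -1],
    [[0, -0.1, 0], [2.6, 0, 0.1], -1],
    [[0, -0.1, 0], [2.6, 0, 0.1], -1],
    [[0, -0.1, 0], [2.6, 0, 0.1], -1],
    [[0, -0.1, 0], [2.6, 0, 0.1], -1],
    [[0, -0.1, 0], [2.6, 0, 0.1], -1],
    [[0, -0.1, 0], [2.6, 0, 0.1], -1],
    [[0, 0, 0], [0, 0, 0], -1],
    [[0, 0, 0], [0, 0, 0], -1],
    [[0, 0, 0], [0, 0, 0], -1]
  ]
}}

```text
time: 11.9
tool_pos: [0.4699, -0.2938, 0.2389]
ee_rot: [-2.719, 0.152, 1.452]
ft_force: [-4.5, -5.1, -7.3]
finger_gap: 0.19
grip_force: 20.0
```

```bash
python3 -c "
from h import *
s,R=rel(T);print('F tool',(R.T@s['ft_force']).round(1),'M',(R.T@s['moment']).round(2))"
```

```text
t 11.9 hub in tool mm [ 0.3 -4.7 24.5] axis in tool [ 0.003 -1.    -0.001] phi 56.2 q [-0.48  0.87  0.84 -0.42  2.33  1.06] F [-4.5 -5.1 -7.3] gap 17.9 g 20.0 p [ 0.4699 -0.2938  0.2389]
F tool [3.9 5.6 7.3] M [-0.91  1.14  0.05]
```

>>> {"op": "carry_out", "data": {
  "moves": [
    [[0, 0, 0], [0, 0, 0], -0.1],
    [[0, 0, 0], [0, 0, 0], -0.1],
    [[0, 0, 0], [0, 0, -15], -0.1],
    [[0, 0, 0], [0, 0, -20], -0.1],
    [[0, 0, 0], [0, 0, -20], -0.1],
    [[0, 0.1, 0], [-8, 0, -4], -0.1],
    [[0, 0.14, 0], [-12, 0, 0.8], -0.1],
    [[0, 0.14, 0], [-12, 0, 0.8], -0.1],
    [[0, 0.14, 0], [-12, 0, 0.8], -0.1],
    [[0, 0.14, 0], [-12, 0, 0.8], -0.1]
  ]
}}

```text
time: 12.9
tool_pos: [0.4755, -0.2934, 0.3076]
ee_rot: [-3.08, 0.173, 0.486]
ft_force: [0.9, -1.0, 0.2]
finger_gap: 0.448
grip_force: 0.0
```

>>> {"op": "carry_out", "data": {
  "moves": [
    [[0, 0.14, 0], [-12, 0, 0.8], -0.1],
    [[0, 0.14, 0], [-12, 0, 0.8], -0.1],
    [[0, 0.14, 0], [-12, 0, 0.8], -0.1],
    [[0, 0.14, 0], [-12, 0, 0.8], -0.1],
    [[0, 0.14, 0], [-12, 0, 0.8], -0.1],
    [[0, 0.14, 0], [-12, 0, 0.8], -0.1],
    [[0, 0.14, 0], [-12, 0, 0.8], -0.1],
    [[0, 0.14, 0], [-12, 0, 0.8], -0.1],
    [[0, 0, 0], [0, 0, 0], -0.1],
    [[0, 0, 0], [0, 0, 0], -0.1]
  ]
}}

```text
time: 13.9
tool_pos: [0.3873, -0.2841, 0.2858]
ee_rot: [2.855, -0.163, 1.197]
ft_force: [-0.2, -0.7, 0.4]
finger_gap: 0.449
grip_force: 0.0
```

```bash
python3 -c "
from h import *
s,R=rel(T)
cv2.imwrite('pics/s3.png',cv2.resize(optics.snapshot('scene')[130:330,0:270],None,fx=2.5,fy=2.5))"
```

```text
t 13.9 hub in tool mm [ 0.7 -4.4 87.4] axis in tool [-0.    -1.     0.003] phi -45.5 q [-1.04 -0.23  2.07  0.79  0.93  0.27] F [-0.2 -0.7  0.4] gap 42.2 g 0.0 p [ 0.3873 -0.2841  0.2858]
```

View pics/s3.png

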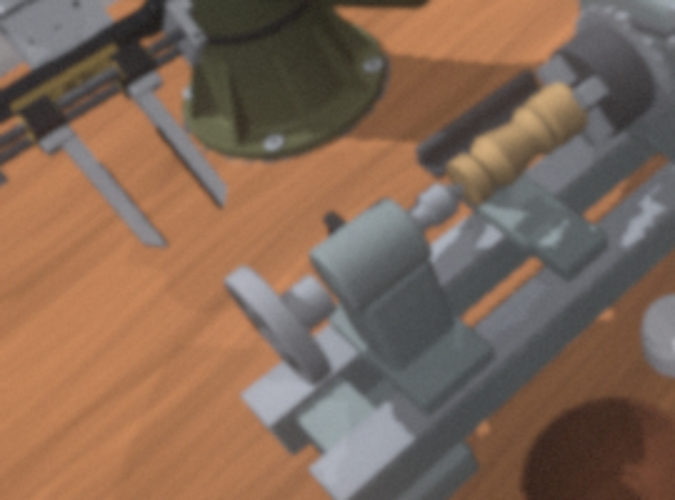

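The picture can't show how far the live centre has advanced: its tip at about (455,190) is already near the leg end in both crops. I'll make another stroke and watch for the stop in the force reading.

>>> {"op": "carry_out", "data": {
  "moves": [
    [[0, 0, 0], [0, 0, 20], -0.1],
    [[0, 0, 0], [0, 0, 25], -0.1],
    [[0, 0, 0], [0, 0, 16], -0.1],
    [[0, 0, 0], [0, 0, 0], -1],
    [[0, 0, 0], [0, 0, 0], -1],
    [[0, 0, 0], [0, 0, 0], -1],
    [[0, 0, 0], [0, 0, 0], -1],
    [[0, -0.1, 0], [2.6, 0, 0.1], -1],
    [[0, -0.1, 0], [2.6, 0, 0.1], -1],
    [[0, 0, 0], [0, 0, 0], -1]
  ]
}}

```text
time: 14.95
tool_pos: [0.4342, -0.2896, 0.2461]
ee_rot: [2.971, -0.166, 0.902]
ft_force: [-21.5, -3.5, 5.5]
finger_gap: 0.188
grip_force: 20.0
```

```bash
python3 -c "
from h import *
s,R=rel(T);print('F tool',(R.T@s['ft_force']).round(1),'M',(R.T@s['moment']).round(2))"
```

```text
t 14.95 hub in tool mm [ 1.3 -4.5 26.3] axis in tool [ 0.003 -1.     0.002] phi -33.8 q [-0.86 -0.05  1.93  0.51  0.88  0.57] F [-21.5  -3.5   5.5] gap 17.7 g 20.0 p [ 0.4342 -0.2896  0.2461]
F tool [-14.4   5.9 -16.3] M [-1.21 -3.01  0.18]
```

>>> {"op": "carry_out", "data": {
  "moves": [
    [[0, -0.1, 0], [2.6, 0, 0.1], -1],
    [[0, -0.1, 0], [2.6, 0, 0.1], -1],
    [[0, -0.1, 0], [2.6, 0, 0.1], -1],
    [[0, 0, 0], [0, 0, 0], -1],
    [[0, 0, 0], [0, 0, 0], -1],
    [[0, 0, 0], [0, 0, 0], -1],
    [[0, 0, 0], [0, 0, 0], -1],
    [[0, 0, 0], [0, 0, 0], -1],
    [[0, 0, 0], [0, 0, 0], -1],
    [[0, 0, 0], [0, 0, 0], -1]
  ]
}}

```text
time: 15.95
tool_pos: [0.4413, -0.2904, 0.2494]
ee_rot: [3.088, -0.174, 0.461]
ft_force: [-3.1, -4.8, -2.8]
finger_gap: 0.191
grip_force: 20.0
```

```bash
python3 -c "
from h import *
s,R=rel(T);print('F tool',(R.T@s['ft_force']).round(1),'M',(R.T@s['moment']).round(2))"
```

```text
t 15.95 hub in tool mm [ 1.1 -4.6 25.9] axis in tool [ 0.002 -1.     0.002] phi -17.0 q [-0.74  0.07  1.72  0.19  1.12  0.88] F [-3.1 -4.8 -2.8] gap 18.0 g 20.0 p [ 0.4413 -0.2904  0.2494]
F tool [-3.3  5.1  1.9] M [-0.97 -0.71  0.06]
```

>>> {"op": "carry_out", "data": {
  "moves": [
    [[0, 0, 0], [0, 0, 0], -1],
    [[0, 0, 0], [0, 0, 0], -1],
    [[0, 0, 0], [0, 0, 0], -1],
    [[0, 0, 0], [0, 0, 0], -1],
    [[0, 0, 0], [0, 0, 0], -1],
    [[0, -0.03, 0], [0.8, 0, 0], -1],
    [[0, -0.04, 0], [1, 0, 0], -1],
    [[0, -0.04, 0], [1, 0, 0], -1],
    [[0, -0.04, 0], [1, 0, 0], -1],
    [[0, -0.05, 0], [1.3, 0, 0], -1]
  ],
  "squeeze": 45
}}

```text
time: 16.95
tool_pos: [0.4449, -0.2908, 0.2502]
ee_rot: [3.131, -0.177, 0.143]
ft_force: [-14.6, -2.4, -3.4]
finger_gap: 0.186
grip_force: 45.0
```

```bash
python3 -c "
from h import *
s,R=rel(T);print('F tool',(R.T@s['ft_force']).round(1),'M',(R.T@s['moment']).round(2))"
```

```text
t 16.95 hub in tool mm [ 2.6 -4.6 25.5] axis in tool [ 0.002 -1.     0.003] phi -5.2 q [-0.67  0.18  1.57  0.05  1.32  1.  ] F [-14.6  -2.4  -3.4] gap 17.5 g 45.0 p [ 0.4449 -0.2908  0.2502]
F tool [-14.5   4.1   2. ] M [-0.79 -2.16  0.08]
```

>>> {"op": "carry_out", "data": {
  "moves": [
    [[0, -0.04, 0], [1, 0, 0], -1],
    [[0, -0.04, 0], [1, 0, 0], -1],
    [[0, -0.04, 0], [1, 0, 0], -1],
    [[0, -0.04, 0], [1, 0, 0], -1],
    [[0, -0.04, 0], [1, 0, 0], -1],
    [[0, -0.04, 0], [1, 0, 0], -1],
    [[0, -0.04, 0], [1, 0, 0], -1],
    [[0, -0.04, 0], [1, 0, 0], -1],
    [[0, -0.04, 0], [1, 0, 0], -1],
    [[0, -0.04, 0], [1, 0, 0], -1]
  ]
}}

```text
time: 17.95
tool_pos: [0.455, -0.2921, 0.2499]
ee_rot: [-3.08, 0.174, 0.478]
ft_force: [-14.0, -1.9, 1.1]
finger_gap: 0.192
grip_force: 45.0
```

```bash
python3 -c "
from h import *
s,R=rel(T);print('F tool',(R.T@s['ft_force']).round(1),'M',(R.T@s['moment']).round(2))"
```

```text
t 17.95 hub in tool mm [ 2.6 -4.6 25.4] axis in tool [ 0.003 -1.     0.002] phi 17.7 q [-0.57  0.43  1.27 -0.13  1.72  1.11] F [-14.   -1.9   1.1] gap 18.0 g 45.0 p [ 0.455  -0.2921  0.2499]
F tool [-13.4   3.5   3.1] M [-0.77 -1.96  0.09]
```

>>> {"op": "carry_out", "data": {
  "moves": [
    [[0, 0, 0], [0, 0, 0], -1],
    [[0, 0, 0], [0, 0, 0], -1],
    [[0, 0, 0], [0, 0, 0], -1],
    [[0, 0, 0], [0, 0, 0], -1],
    [[0, 0, 0], [0, 0, 0], -1],
    [[0, 0, 0], [0, 0, 0], -1],
    [[0, 0, 0], [0, 0, 0], -1],
    [[0, 0, 0], [0, 0, 0], -1],
    [[0, 0, 0], [0, 0, 0], -1],
    [[0, 0, 0], [0, 0, 0], -1]
  ]
}}

```text
time: 18.95
tool_pos: [0.4552, -0.2921, 0.2498]
ee_rot: [-3.08, 0.174, 0.475]
ft_force: [-10.0, -3.0, -0.7]
finger_gap: 0.191
grip_force: 45.0
```

```bash
python3 -c "
from h import *
s,R=rel(T);print('F tool',(R.T@s['ft_force']).round(1),'M',(R.T@s['moment']).round(2))"
```

```text
t 18.95 hub in tool mm [ 2.3 -4.7 25.3] axis in tool [ 0.003 -1.     0.002] phi 17.5 q [-0.57  0.43  1.27 -0.13  1.71  1.11] F [-10.   -3.   -0.7] gap 17.9 g 45.0 p [ 0.4552 -0.2921  0.2498]
F tool [-8.9  4.1  3.5] M [-0.82 -1.71  0.13]
```

>>> {"op": "carry_out", "data": {
  "moves": [
    [[0, -0.04, 0], [1, 0, 0], -1],
    [[0, -0.04, 0], [1, 0, 0], -1],
    [[0, -0.04, 0], [1, 0, 0], -1],
    [[0, -0.04, 0], [1, 0, 0], -1],
    [[0, -0.04, 0], [1, 0, 0], -1],
    [[0, -0.04, 0], [1, 0, 0], -1],
    [[0, -0.04, 0], [1, 0, 0], -1],
    [[0, -0.04, 0], [1, 0, 0], -1],
    [[0, -0.04, 0], [1, 0, 0], -1],
    [[0, -0.04, 0], [1, 0, 0], -1]
  ]
}}

```text
time: 19.95
tool_pos: [0.4642, -0.2932, 0.2462]
ee_rot: [-2.904, 0.164, 1.071]
ft_force: [-13.3, -3.0, 6.0]
finger_gap: 0.188
grip_force: 45.0
```

```bash
python3 -c "
from h import *
s,R=rel(T);print('F tool',(R.T@s['ft_force']).round(1),'M',(R.T@s['moment']).round(2))"
```

```text
t 19.95 hub in tool mm [ 2.7 -4.7 25.5] axis in tool [ 0.003 -1.     0.001] phi 40.5 q [-0.51  0.69  1.   -0.29  2.1   1.11] F [-13.3  -3.    6. ] gap 17.7 g 45.0 p [ 0.4642 -0.2932  0.2462]
F tool [-13.7   4.5   3.7] M [-0.76 -1.77  0.11]
```

The wheel is at its stop. The drag now scales with the grip and holds steady, and I've commanded about 5.5 rad of winding in all. I'll release and move over to the headstock wheel.

>>> {"op": "carry_out", "data": {
  "moves": [
    [[0, 0, 0], [0, 0, 0], -0.1],
    [[0, 0, 0], [0, 0, 0], -0.1],
    [[0, 0, 0], [0, 0, -15], -0.1],
    [[0, 0, 0], [0, 0, -25], -0.1],
    [[0, 0, 0], [0, 0, -25], -0.1],
    [[0, 0.14, 0], [-12, 0, 0.8], -0.1],
    [[0, 0.14, 0], [-12, 0, 0.8], -0.1],
    [[0, 0.14, 0], [-12, 0, 0.8], -0.1],
    [[0, 0.14, 0], [-12, 0, 0.8], -0.1],
    [[0, 0.145, 0], [-12, 0, 0.8], -0.1]
  ]
}}

```text
time: 20.95
tool_pos: [0.4522, -0.2909, 0.3165]
ee_rot: [-3.136, 0.176, -0.016]
ft_force: [1.1, -1.9, 0.3]
finger_gap: 0.451
grip_force: 0.0
```

>>> {"op": "carry_out", "data": {
  "moves": [
    [[0, 0, 0], [0, 0, -40], -0.1],
    [[0, 0, 0], [0, 0, -30], -0.1],
    [[0, 0, -0.14], [0, 0, 0], -0.1],
    [[0, 0, -0.14], [0, 0, 0], -0.1],
    [[0, 0, -0.14], [0, 0, 0], -0.1],
    [[0, 0, -0.14], [0, 0, 0], -0.1],
    [[0, 0, -0.14], [0, 0, 0], -0.1],
    [[0, 0, -0.14], [0, 0, 0], -0.1],
    [[0, 0, -0.14], [0, 0, 0], -0.1],
    [[0, 0, -0.14], [0, 0, 0], -0.1]
  ]
}}

```text
time: 21.95
tool_pos: [0.4523, -0.2911, 0.3856]
ee_rot: [-2.746, -1.526, -0.006]
ft_force: [-1.5, -0.4, -0.2]
finger_gap: 0.452
grip_force: 0.0
```

```bash
python3 -c "
from h import *
s,R=rel(I)"
```

```text
t 21.95 hub in tool mm [ 563.1 -269.   162.3] axis in tool [ 0.904 -0.427  0.003] phi -0.2 q [-0.64  0.21  1.23  0.    1.71 -0.08] F [-1.5 -0.4 -0.2] gap 42.5 g 0.0 p [ 0.4523 -0.2911  0.3856]
```

>>> {"op": "carry_out", "data": {
  "moves": [
    [[0, 0, 0], [40, -19, 0], 0.28],
    [[0, 0, 0], [43.3, -20.7, 0], 0.28],
    [[0, 0, 0], [43.3, -20.7, 0], 0.28],
    [[0, 0, 0], [43.3, -20.7, 0], 0.28],
    [[0, 0, 0], [43.3, -20.7, 0], 0.28],
    [[0, 0, 0], [43.3, -20.7, 0], 0.28],
    [[0, 0, 0], [43.3, -20.7, 0], 0.28],
    [[0, 0, 0], [43.3, -20.7, 0], 0.28],
    [[0, 0, 0], [43.3, -20.7, 0], 0.28],
    [[0, 0, 0], [43.3, -20.7, 0], 0.28]
  ]
}}

```text
time: 22.95
tool_pos: [0.5074, 0.1838, 0.3871]
ee_rot: [-2.748, -1.517, -0.007]
ft_force: [0.6, -0.8, 0.4]
finger_gap: 0.637
grip_force: 0.0
```

>>> {"op": "carry_out", "data": {
  "moves": [
    [[0, 0, 0], [43.3, -20.7, 0], 0.28],
    [[0, 0, 0], [43.3, -20.7, 0], 0.28],
    [[0, 0, 0], [43.3, -20.7, 0], 0.28],
    [[0, 0, -0.134], [0, 0, 0], 0.28],
    [[0, 0, -0.134], [0, 0, 0], 0.28],
    [[0, 0, -0.134], [0, 0, 0], 0.28],
    [[0, 0, -0.134], [0, 0, 0], 0.28],
    [[0, 0, -0.134], [0, 0, 0], 0.28],
    [[0, 0, -0.134], [0, 0, 0], 0.28],
    [[0, 0, -0.134], [0, 0, 0], 0.28]
  ]
}}

```text
time: 23.95
tool_pos: [0.5244, 0.3247, 0.3873]
ee_rot: [-1.759, -2.601, -0.008]
ft_force: [0.6, 1.1, 0.2]
finger_gap: 0.643
grip_force: 0.0
```

```bash
python3 -c "
from h import *
s,R=rel(I)
for c in('scene','top'):
    im=optics.snapshot(c); r=landmark_of(c,'index_hub')[:1]
    for q in r: print(c,q['p'],at_z(c,q['point'],.225).round(4))
    if c=='scene': cv2.imwrite('pics/s4.png',cv2.resize(im[40:190,220:420],None,fx=3,fy=3))
"
```

```text
t 23.95 hub in tool mm [  4.8  -1.2 162.4] axis in tool [0.879 0.477 0.005] phi -0.1 q [0.49 0.41 0.97 0.   1.76 0.11] F [0.6 1.1 0.2] gap 60.5 g 0.0 p [0.5244 0.3247 0.3873]
scene 0.89 [0.5305 0.3256 0.225 ]
top 0.97 [0.5191 0.3238 0.225 ]
```

View pics/s4.png

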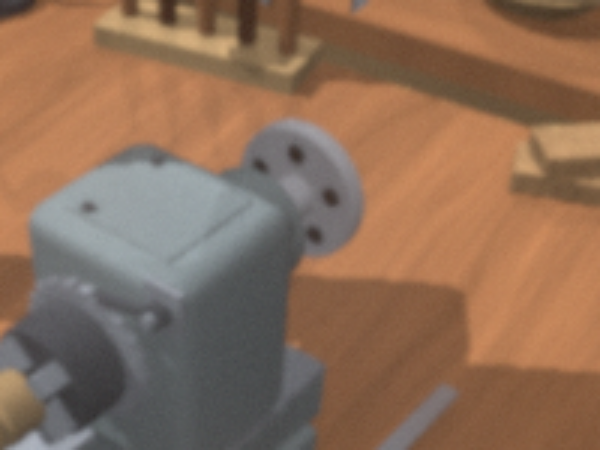

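The crop shows the index wheel with its holes, at (296,153), (330,196), (314,235) and (260,165). Both cameras now put the hub at y of about 0.325, which fits the 620 mm rule. I'll finish the yaw, come down and swing to the far side.

>>> {"op": "carry_out", "data": {
  "moves": [
    [[0, 0, -0.134], [0, 0, 0], 0.28],
    [[0, 0, -0.134], [0, 0, 0], 0.28],
    [[0, 0, -0.134], [0, 0, 0], 0.28],
    [[0, 0, -0.134], [0, 0, 0], 0.28],
    [[0, 0, -0.134], [0, 0, 0], 0.28],
    [[0, 0, -0.134], [0, 0, 0], 0.28],
    [[0, 0, -0.134], [0, 0, 0], 0.28],
    [[0, 0, -0.135], [0, 0, 0], 0.28],
    [[0, 0, 0], [1, 0, 30], 0.28],
    [[0, 0, 0], [1, 0, 30], 0.28]
  ],
  "squeeze": 60
}}

```text
time: 25.15
tool_pos: [0.5227, 0.3252, 0.3265]
ee_rot: [0.197, 3.133, 0.007]
ft_force: [1.4, 1.0, 0.4]
finger_gap: 0.635
grip_force: 0.0
```

>>> {"op": "carry_out", "data": {
  "moves": [
    [[0, 0.13, 0], [-13.3, 0, 0.9], 0.28],
    [[0, 0.13, 0], [-13.3, 0, 0.9], 0.28],
    [[0, 0.13, 0], [-13.3, 0, 0.9], 0.28],
    [[0, 0.13, 0], [-13.3, 0, 0.9], 0.28],
    [[0, 0, 0], [0, 0, 0], 0.28],
    [[0, 0, 0], [0, 0, 0], 0.28],
    [[0, 0, 0], [0, 0, 0], 0.28],
    [[0, 0, 0], [0, 0, 0], 0.28],
    [[0, 0, 0], [0, 0, 0], 0.28],
    [[0, 0, 0], [0, 0, 0], 0.28]
  ]
}}

```text
time: 26.15
tool_pos: [0.5727, 0.3191, 0.3145]
ee_rot: [-0.159, -2.62, -0.047]
ft_force: [0.1, -0.4, -0.8]
finger_gap: 0.641
grip_force: 0.0
```

```bash
sed -i 's/^T=.*/T=np.array([.4503,-.2915,.225]);I=np.array([.5225,.3247,.225])/' h.py; python3 -c "
from h import *
s,R=rel(I)
for c in('scene','top'): 
    im=optics.snapshot(c)
    if c=='top': cv2.imwrite('pics/s5.png',cv2.resize(im[170:300,90:290],None,fx=3,fy=3))
"
```

```text
t 26.15 hub in tool mm [ -0.4  -0.9 102.8] axis in tool [0.003 1.    0.006] phi 29.7 q [ 0.36  0.85  0.51  0.29  2.22 -0.97] F [ 0.1 -0.4 -0.8] gap 60.3 g 0.0 p [0.5727 0.3191 0.3145]
```

View pics/s5.png

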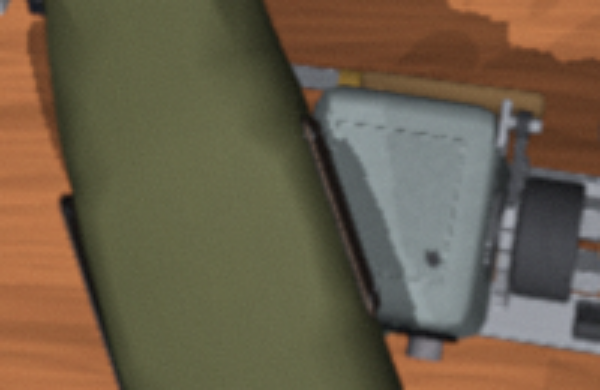

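The forearm hides the wheel in the top view, with only the headstock box visible around (410,210), so I'm relying on the kinematics here. Moving in and gripping.

>>> {"op": "carry_out", "data": {
  "moves": [
    [[0, 0, 0], [0, -0.5, 20], 0.28],
    [[0, 0, 0], [0, 0, 20], 0.28],
    [[0, 0, 0], [0, 0, 20], 0.28],
    [[0, 0, 0], [0, 0, 15], 0.28],
    [[0, 0, 0], [0, 0, 0], -1],
    [[0, 0, 0], [0, 0, 0], -1],
    [[0, 0, 0], [0, 0, 0], -1],
    [[0, 0, 0], [0, 0, 0], -1],
    [[0, 0, 0], [0, 0, 0], -1],
    [[0, 0, 0], [0, 0, 0], -1]
  ]
}}

```text
time: 27.25
tool_pos: [0.5364, 0.3227, 0.248]
ee_rot: [-0.16, -2.618, -0.045]
ft_force: [3.8, 0.7, 1.4]
finger_gap: 0.186
grip_force: 60.0
```

```bash
python3 -c "
from h import *
s,R=rel(I);print('F tool',(R.T@s['ft_force']).round(1),'M',(R.T@s['moment']).round(2))
cv2.imwrite('pics/s6.png',cv2.resize(optics.snapshot('scene')[40:190,220:420],None,fx=3,fy=3))"
```

```text
t 27.25 hub in tool mm [ 0.7  0.3 26.9] axis in tool [0.004 1.    0.004] phi 29.8 q [ 0.38  0.75  0.84  0.27  2.   -1.01] F [3.8 0.7 1.4] gap 17.5 g 60.0 p [0.5364 0.3227 0.248 ]
F tool [-2.5  1.2 -3. ] M [ 0.45 -0.8  -0.16]
```

View pics/s6.png

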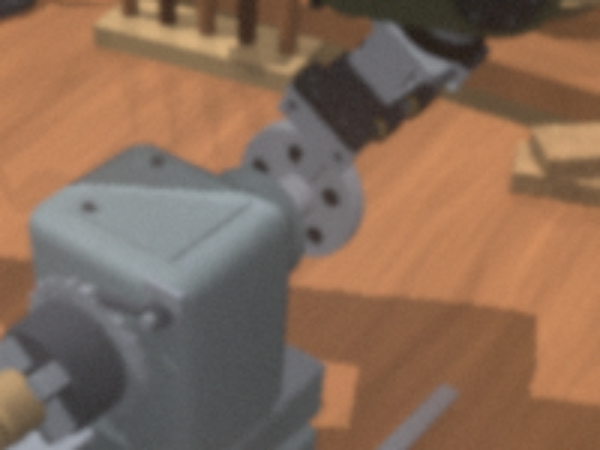

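The crop shows the fingers on the upper rim at about (325,145). Alignment is good, the forces are low and the holes haven't moved. Now I'll index slowly.

>>> {"op": "carry_out", "data": {
  "moves": [
    [[0, -0.05, 0], [1.35, 0, 0], -1],
    [[0, -0.05, 0], [1.35, 0, 0.1], -1],
    [[0, -0.06, 0], [1.6, 0, 0], -1],
    [[0, -0.06, 0], [1.6, 0, 0.1], -1],
    [[0, -0.06, 0], [1.6, 0, 0], -1],
    [[0, -0.06, 0], [1.6, 0, 0.1], -1],
    [[0, -0.06, 0], [1.6, 0, 0], -1],
    [[0, -0.06, 0], [1.6, 0, 0.1], -1],
    [[0, -0.06, 0], [1.6, 0, 0], -1],
    [[0, -0.06, 0], [1.6, 0, 0.1], -1]
  ]
}}

```text
time: 28.3
tool_pos: [0.5222, 0.3243, 0.2493]
ee_rot: [0.189, 3.073, -0.004]
ft_force: [15.0, -0.3, -20.1]
finger_gap: 0.184
grip_force: 60.0
```

```bash
python3 -c "
from h import *
s,R=rel(I);print('F tool',(R.T@s['ft_force']).round(1),'M',(R.T@s['moment']).round(2))
im=optics.snapshot('scene');cv2.imwrite('pics/s7.png',cv2.resize(im[60:140,280:360],None,fx=6,fy=6,interpolation=cv2.INTER_CUBIC))"
```

```text
t 28.3 hub in tool mm [ 1.3  0.4 24.2] axis in tool [0.006 1.    0.001] phi -3.6 q [ 0.51  0.39  1.3  -0.04  1.4  -0.93] F [ 15.   -0.3 -20.1] gap 17.3 g 60.0 p [0.5222 0.3243 0.2493]
F tool [-13.7   1.6  21. ] M [-0.46 -2.65 -0.24]
```

View pics/s7.png

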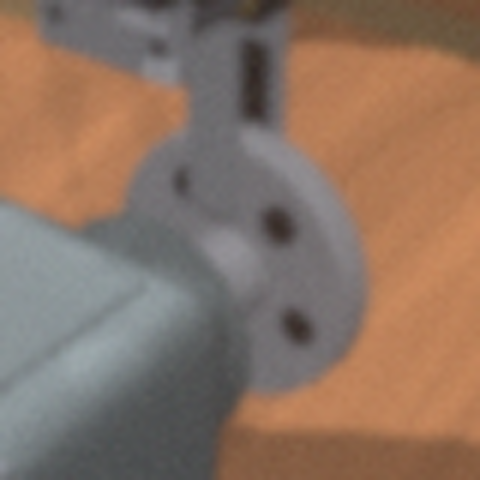

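The crop shows the wheel turned while gripped, with its holes now at (182,180), (278,225) and (297,325). I'll work out the angle from the holes.

```bash
cat >> h.py <<'E'
def ang(px):
    o,d=ray('scene',px);P=I-.009*ax;p=o+d*((P-o)@ax)/(d@ax)-P
    X=np.cross(ax,[0,0,1]);return np.round([np.degrees(np.arctan2(-(p@X),p[2])),1000*np.linalg.norm(p)],1)
E
python3 -c "
from h import *
for u,v in [(296,153),(330,196),(314,235),(260,165)]: print('before',ang((220+u/3,40+v/3)))
for u,v in [(182,180),(278,225),(297,325)]: print('now',ang((280+u/6,60+v/6)))"
```

```text
before [-7.6 38.2]
before [-73.2  43.7]
before [-137.3   43.7]
before [69.8 33.1]
now [33.8 36.5]
now [-44.5  41.5]
now [-106.9   44.9]
```

>>> {"op": "carry_out", "data": {
  "moves": [
    [[0, -0.05, 0], [1.3, 0, 0.8], -1],
    [[0, -0.05, 0], [1.3, 0, 0.8], -1],
    [[0, -0.05, 0], [1.3, 0, 0.5], -1],
    [[0, -0.05, 0], [1.3, 0, 0], -1],
    [[0, -0.05, 0], [1.3, 0, 0.1], -1],
    [[0, -0.05, 0], [1.3, 0, 0], -1],
    [[0, -0.05, 0], [1.3, 0, 0.1], -1],
    [[0, -0.05, 0], [1.3, 0, 0], -1],
    [[0, -0.05, 0], [1.3, 0, 0], -1],
    [[0, 0, 0], [0, 0, 0], -1]
  ]
}}

```text
time: 29.35
tool_pos: [0.5118, 0.3255, 0.2445]
ee_rot: [0.16, 2.624, -0.041]
ft_force: [30.9, -1.2, -22.5]
finger_gap: 0.187
grip_force: 60.0
```

```bash
python3 -c "
from h import *
s,R=rel(I);print('F tool',(R.T@s['ft_force']).round(1),'M',(R.T@s['moment']).round(2))
im=optics.snapshot('scene');cv2.imwrite('pics/s8.png',cv2.resize(im[60:140,280:360],None,fx=6,fy=6,interpolation=cv2.INTER_CUBIC))"
```

```text
t 29.35 hub in tool mm [ 0.2  0.5 22.2] axis in tool [ 0.005  1.    -0.002] phi -29.4 q [ 0.66  0.21  1.63 -0.43  0.97 -0.6 ] F [ 30.9  -1.2 -22.5] gap 17.6 g 60.0 p [0.5118 0.3255 0.2445]
F tool [-15.8   2.6  34.7] M [-0.86 -3.66 -0.01]
```

View pics/s8.png

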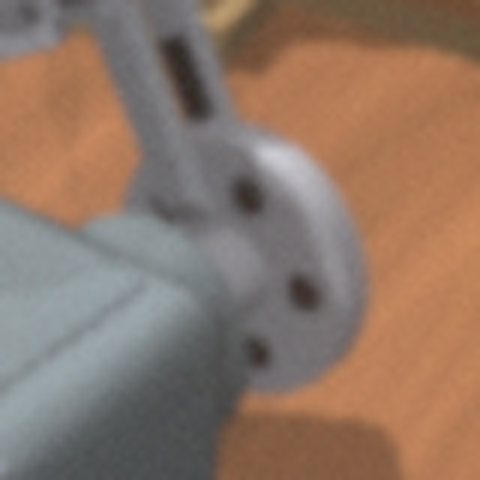

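The holes are now at (248,195), (305,291), (258,352) and roughly (168,208). I'll fit the rotation across the three pictures with a shared centre.

```bash
python3 -c "
from h import *
from scipy.optimize import least_squares
A=[(220+u/3,40+v/3) for u,v in [(296,153),(330,196),(314,235),(260,165)]];ka=[0,-1,-2,1]
B=[(280+u/6,60+v/6) for u,v in [(182,180),(278,225),(297,325)]];kb=[0,-1,-2]
C=[(280+u/6,60+v/6) for u,v in [(248,195),(305,291),(258,352)]];kc=[-1,-2,-3]
X=np.cross(ax,[0,0,1])
def f(x,n):
    e=[]
    for P,k,a in((A,ka,x[4]),(B,kb,x[5]),(C,kc,x[6])):
        for p,kk in zip(P,k):
            t=a+kk*2*np.pi/n
            w=I-.009*ax+x[0]*X+x[1]*ax+[0,0,x[2]]+x[3]*(np.cos(t)*np.array([0,0,1])-np.sin(t)*X)
            e+=list(proj('scene',w)-p)
    e+=list(np.array(x[:3])/.002*.3)
    return e
for n in(5,6):
    r=least_squares(f,[0,0,0,.04,-.1,.45,1],args=(n,));print(n,r.cost.round(2),r.x.round(4),'turns',(r.x[5]-r.x[4]).round(3),(r.x[6]-r.x[4]).round(3))
"
```

```text
5 1.37 [ 0.0047  0.0014 -0.0022  0.0394  0.0239  0.6333  1.0843] turns 0.609 1.06
6 11.4 [ 0.0022 -0.002  -0.0042  0.0416 -0.0926  0.4053  0.7415] turns 0.498 0.834
```

>>> {"op": "carry_out", "data": {
  "moves": [
    [[0, -0.02, 0], [0.5, 0, 0.5], -1],
    [[0, -0.02, 0], [0.5, 0, 0.5], -1],
    [[0, -0.02, 0], [0.5, 0, 0], -1],
    [[0, 0, 0], [0, 0, 0], -1],
    [[0, 0, 0], [0, 0, 0], -1],
    [[0, 0, 0], [0, 0, 0], -1],
    [[0, 0, 0], [0, 0, 0], -1],
    [[0, 0, 0], [0, 0, 0], -1],
    [[0, 0, 0], [0, 0, 0], -1],
    [[0, 0, 0], [0, 0, 0], -1]
  ]
}}

```text
time: 30.4
tool_pos: [0.5109, 0.3256, 0.2436]
ee_rot: [0.158, 2.566, -0.044]
ft_force: [20.0, -2.6, -14.0]
finger_gap: 0.187
grip_force: 60.0
```

```bash
python3 -c "
from h import *
s,R=rel(I);print('F tool',(R.T@s['ft_force']).round(1),'M',(R.T@s['moment']).round(2))
im=optics.snapshot('scene')
g=cv2.cvtColor(im,cv2.COLOR_BGR2GRAY)[60:140,280:360]
cv2.imwrite('pics/s9.png',cv2.resize(im[60:140,280:360],None,fx=6,fy=6,interpolation=cv2.INTER_CUBIC))"
```

```text
t 30.4 hub in tool mm [ 0.3  0.5 21.9] axis in tool [ 0.006  1.    -0.002] phi -32.7 q [ 0.68  0.2   1.66 -0.51  0.93 -0.53] F [ 20.   -2.6 -14. ] gap 17.6 g 60.0 p [0.5109 0.3256 0.2436]
F tool [-9.4 -0.2 22.7] M [-0.49 -2.16 -0.11]
```

View pics/s9.png

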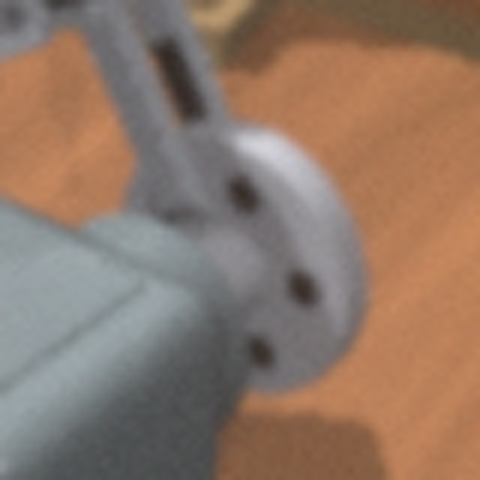

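The last crop shows the holes at (244,194), (303,288) and (260,352), a few degrees further on. The tool has turned 1.09 rad, so the spindle is at about 1.10–1.16 rad, inside the 1.03–1.26 window. The wheel is still gripped at 60 N.

```bash
python3 -c "
from h import *
print(robot.job_done())"
```

```text
the job is handed in; nothing more can be done
None
```

The job is handed in, verdict not shown: the tailstock wheel was wound to its stop (judged from drag forces, as the joint angle can't be read), the spindle stands at an estimated 1.10–1.16 rad (four clicks), and the headstock wheel is still gripped at 60 N.

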